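# Draw the pump cabinet's gasketed door tight

### The job

The flood water is out of the workshop and the pump's control box, the one with the blue door, is dry inside. Turn its black T-handle clockwise, as seen from above, as far as it goes so that the door is drawn tight on its gasket, then let go; leave the box with the white door unlatched to air.

Things in the scene. Friction and masses are not known exactly. Their poses are not given: they have to be found in the camera images.
- pump_handle (a point): Centre of the black T-bar on the blue-doored box, on its turning axis, 36 mm above the door and about 178 mm above the bench (sinks 7 mm as the door is drawn in). Frame: x along the bar, z up the axis (upright within 3 degrees). Bar 76 mm long, 16 wide, 18 high, 27 mm clear under it, on an 18 mm stem. Nothing else rises above the door.
- pump_latch (a joint): Angle of that handle, rad: 0 loose (starts 0 to 0.3, bar across the box), growing clockwise seen from above to a firm stop at 1.5, where the bar points straight to the hinged side, away from the robot, and at the white mark on the door. Turns against 0.22 N m friction plus up to 0.12 N m of gasket, and stays where left.
- pump_door (a joint): Angle of the blue door on its far-side hinge, rad: 0 proud, free edge 9 mm up, black gasket showing; 0.045 tight. Only the latch draws it, 0.03 rad per rad of handle. The box is grey, 200 x 200 mm, 134 mm high, on its back with the door on top, fixed to the bench left or right of the middle, turned up to 0.6 rad.
- airing_latch (a joint): Angle of the same kind of handle on the other box, equal but with a white door, standing on the other side of the bench; same meaning, starts 0 to 0.3. To be left alone.

How it is judged (in metres and radians):
At the end, for the whole second after the job is handed in: The blue-doored box's handle is turned to its stop (1.5 rad) to within 0.2 rad and its door is drawn in past 0.037 of its 0.045 rad; the white-doored box's handle is still below 0.5 rad (value of joint pump_latch above 1.3 rad and value of joint pump_door above 0.037 rad and value of joint airing_latch below 0.5 rad); the robot touches nothing.
It fails at once if the white-doored box's handle is turned past 0.5 rad (value of joint airing_latch above 0.5 rad).
It also fails if it takes over 32 s, if anything falls off the work surface, if the arm or the gripper's body presses on something with over 40 N, if the wrist force passes 120 N, or if a joint passes its speed limit or range.

### The arm

A 6-joint arm with a two-finger parallel gripper is mounted at the origin on the work surface. World frame = base frame: x ahead of the robot, y to its left, z up, the work surface at z = 0. Lengths are in m, angles in degrees, forces in N, time in s.
With the tool pointing down it reaches from about 0.4 to 0.825 m from the base axis. Payload 7 kg.
Tool frame: the origin (TCP) lies between the finger pads; the fingertips stand 19 mm ahead of it and the grasp point (between the pads) is the TCP; z points along the fingers, y is the line along which they close (so a half turn about z gives the same grasp; the last joint's range is limited). The gripper opens to 88 mm and grips with 3 to 60 N. Pads are 19 mm wide; open, the fingers measure 130 mm over their backs; the gripper's body (78 mm by 193 mm) begins 47 mm behind the grasp point.
Start: joints at [-49.842, 20.546, 0.682, 0, -70.136, -16.507], TCP at [0.271, -0.618, 0.246] pointing down, gripper open.
Joint ranges: [-176.03, 176.03], [-82.01, 121.73], [-58.28, 71.71], [-173.87, 95.51], [-174.79, -0.11], [-173.66, 173.66]. Speed limits (degrees/s): [136.94, 136.94, 172.46, 180, 180, 180].

### API

Orientations are given as [roll, pitch, yaw] about the fixed x, y, z axes, in that order (R = Rz(yaw) Ry(pitch) Rx(roll)).
In Python, from plant import r gives the robot as it stands. The module is installed in compiled form; this text tells all that it offers.
- The arm moves only by the shell command python3 -m pendant 'ROWS' [OPENING] [FORCE]. ROWS is JSON, a list of rows, each a list of 6 numbers: the shift along the tool's x, y, z in mm, then the turn, a rotation vector about the tool's x, y, z in rad. In form: [[tx, ty, tz, wx, wy, wz], ...]. A call has 1 to 20 rows; each row is the pose to reach, as a shift and turn from the pose commanded when the call began, along the tool's axes at that moment; what a row does not reach only later rows make up. A row lasts 1/8 s, in which the tool goes at most 62.5 mm and 10.7 degrees, less where a joint would pass 70% of its speed; a pose out of reach is approached as far as the arm can. A call with a gripper value outside its range is refused whole. OPENING is the finger opening in mm, from 0 to 87.6, set as the call begins (- or left out, the last holds). The fingers move at their own pace and stop on an object; FORCE is the grip in N (left out, the last holds). Time passes only in rows, so rows that repeat a pose let the fingers close. It gives the time, the measured TCP pose, the force, the opening and the grip force at its end, in the units of the state.
- r.get_state(): the state, without advancing time (a new reading comes with each control period).
- r.capture(name): name is "scene" or "top" or "wrist"; returns the picture (480x640x3 uint8, red, green, blue); there is no depth.
- r.camera_params(name): a dict with "mtx" (3x3 intrinsics, pixels), "distortion" ([k1, k2, p1, p2, k3] as OpenCV has them; the pictures are not rectified), "rvec" (rotation vector, rad) and "tvec" (3), from world to camera coordinates, as OpenCV has them; the wrist camera has in their place "mount" (4x4, takes a point from camera to tool coordinates, whose origin is the TCP and whose axes are the flange's). Camera axes: x right, y down, z forward; pixel columns grow to the right and rows downward; lengths in m; the calibration is good to about 2 mm. A picture is of the moment at which its call begins: read the wrist's pose just before it. camera_params takes no time and is no camera call.
- r.close_job(): hands the job in; it is judged then, once.
The state is a dict: "time_s": time; "joints": joint angles; "qd": joint speeds; "joint_torque": joint torques, N m; "tcp_pos": TCP position; "eef_rot": TCP orientation; "contact_force": force on the tool from outside, world axes, zero at the start; "moment": the same for the moment, N m; "gripper_width": finger opening in m; "gripper_force": force on a finger pad.
Only numpy, scipy, OpenCV 4.12 (cv2) and the standard library are available. Lean on these libraries where they do the work, as an engineer would, in place of code of your own. Each camera call takes 0.05 s, during which the arm holds its last target. There are 200 camera calls.

## Working session

There is one attempt and no reset: what is moved stays moved. The work goes in short steps, Python scripts to look and compute and a shell command to move; the robot and the scene stay as the last step left them, time stands still between calls to the robot, and variables do not carry over. Pictures are saved under pics/ and viewed, at most 10 in all, crops included, and the job is handed in when it is done.

```bash
mkdir -p pics; python3 - <<'E'
from plant import r
import cv2
print(r.get_state())
for n in("top","scene"):
    cv2.imwrite(f"pics/{n}1.png",r.capture(n)[:,:,::-1]); print(n,r.camera_params(n))
print(r.camera_params("wrist"))
E
```

```text
{'time_s': 0.0, 'joints': array([-4.98421171e+01,  2.05912455e+01,  6.33571420e-01, -1.70156184e-02,
       -7.01326885e+01, -1.65075926e+01]), 'qd': array([-0.0582549 ,  0.11276998,  0.00271711, -0.05272298,  0.06932867,
        0.01920371]), 'joint_torque': array([ 5.36458665e-04, -5.82726073e+01,  2.93063325e+01,  6.99733302e+00,
        6.89477936e-03, -1.80313100e-04]), 'tcp_pos': array([ 0.27057917, -0.6179218 ,  0.244633  ]), 'eef_rot': array([ 1.79908817e+02, -1.03415397e-02, -1.56355497e+02]), 'contact_force': array([ 0.05020425,  0.19226717, -0.85032887]), 'moment': array([ 0.04673298, -0.009935  , -0.04762457]), 'gripper_force': 0.0, 'gripper_width': 0.08739126580902866}
top {'mtx': array([[479.81221253,   0.        , 324.06924696],
       [  0.        , 479.81221253, 237.784792  ],
       [  0.        ,   0.        ,   1.        ]]), 'distortion': array([0.00692769, 0.        , 0.        , 0.        , 0.        ]), 'rvec': array([ 2.10749812, -2.16739548,  0.17618744]), 'tvec': array([0.01707796, 0.58332521, 0.94687319])}
scene {'mtx': array([[619.15747473,   0.        , 
[... 220 characters left out ...]
([ 1.83392349,  1.28095065, -0.70673458]), 'tvec': array([-0.16641426, -0.13742538,  1.83434313])}
{'mtx': array([[331.88397807,   0.        , 317.07709552],
       [  0.        , 331.88397807, 240.31176694],
       [  0.        ,   0.        ,   1.        ]]), 'distortion': array([-0.04458537,  0.        ,  0.        ,  0.        ,  0.        ]), 'mount': array([[ 8.74322982e-04, -9.66049593e-01, -2.58355220e-01,
         6.90774944e-02],
       [ 9.99998857e-01,  5.26021080e-04,  1.41727166e-03,
        -1.04450407e-03],
       [-1.23325442e-03, -2.58356164e-01,  9.66048949e-01,
        -1.39647950e-01],
       [ 0.00000000e+00,  0.00000000e+00,  0.00000000e+00,
         1.00000000e+00]])}
```

View pics/top1.png

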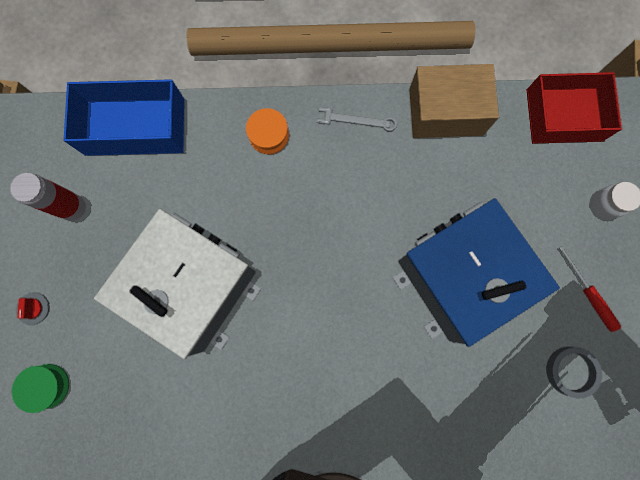

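View pics/scene1.png

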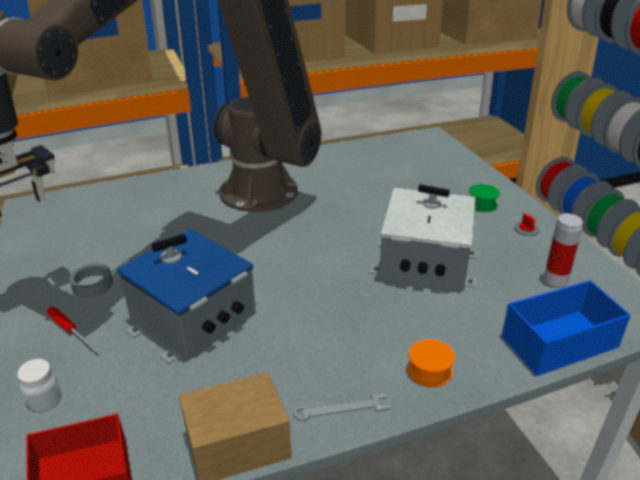

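Top view: the blue box is on the right, with its handle bar from about (482,297) to (525,284) and its white mark at (475,258). The hinge edge runs (408,255)-(495,199). I'll enlarge this area.

```bash
python3 - <<'E'
import cv2
a=cv2.imread("pics/top1.png")[240:320,450:550]
cv2.imwrite("pics/crop1.png",cv2.resize(a,None,fx=7,fy=7,interpolation=cv2.INTER_CUBIC))
E
```

```text
(no output)
```

View pics/crop1.png

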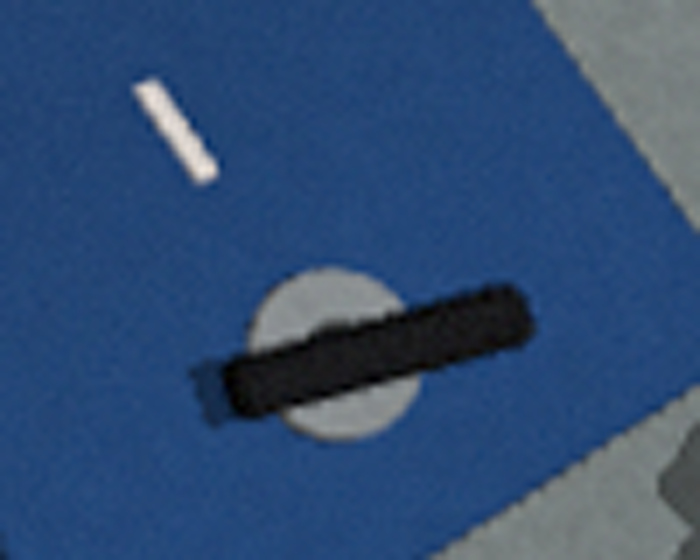

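Crop: the bar runs from (228,387) to (532,315), and the mark from (148,85) to (207,178), both in crop pixels.

```bash
cat >h.py <<'E'
from plant import r
import cv2,numpy as np
def top(u,v,z):
    c=r.camera_params("top");R=cv2.Rodrigues(c["rvec"])[0]
    p=cv2.undistortPoints(np.array([[[u,v]]],float),c["mtx"],c["distortion"])[0,0]
    d=R.T@[p[0],p[1],1];o=-R.T@c["tvec"];return o+d*(z-o[2])/d[2]
E
python3 - <<'E'
from h import *
f=lambda a,b,z:top(450+a/7-.5+.07,240+b/7-.5+.07,z)
A,B=f(228,387,.187),f(532,315,.187); C=f(382,346,.187)
M,N=f(148,85,.142),f(207,178,.142); S=f(335,355,.146)
a=lambda d:np.degrees(np.arctan2(d[1],d[0]))
print(A,B,(A+B)/2,C,np.linalg.norm(A-B),a(A-B),"mark",M,N,a(M-N),a((M+N)/2-(A+B)/2),"boss",S)
s=r.get_state();print(s["tcp_pos"],s["eef_rot"],cv2.RQDecomp3x3(np.eye(3))[0])
E
```

```text
[ 0.45228114 -0.2711253   0.187     ] [ 0.46803379 -0.34831119  0.187     ] [ 0.46015746 -0.30971824  0.187     ] [ 0.46136895 -0.31027289  0.187     ] 0.07877695516703516 101.53492951012622 mark [ 0.53415391 -0.27115286  0.142     ] [ 0.50892048 -0.28482522  0.142     ] 28.45040014702778 27.33592986783128 boss [ 0.46124681 -0.31316452  0.146     ]
[ 0.2705942  -0.61796847  0.24472696] [ 1.79916016e+02 -1.02103797e-02 -1.56354945e+02] (0.0, 0.0, 0.0)
```

```bash
python3 -m pendant '[[-15,10,0,0,0,-0.07],[-45,31,0,0,0,-0.2],[-80,55,0,0,0,-0.37],[-120,83,0,0,0,-0.54],[-160,110,0,0,0,-0.72],[-200,138,0,0,0,-0.9],[-240,165,0,0,0,-1.08],[-270,186,0,0,0,-1.22],[-290,200,0,0,0,-1.32],[-297,205,0,0,0,-1.359],[-297,205,0,0,0,-1.359],[-297,205,0,0,0,-1.359]]' 70 && python3 - <<'E'
from h import *
s=r.get_state();print(s["tcp_pos"],s["eef_rot"],s["joints"],s["contact_force"])
cv2.imwrite("pics/w1.png",r.capture("wrist")[:,:,::-1])
c=r.camera_params("wrist");from scipy.spatial.transform import Rotation as Ro
T=np.eye(4);T[:3,:3]=Ro.from_euler("xyz",s["eef_rot"],degrees=True).as_matrix();T[:3,3]=s["tcp_pos"];W=np.linalg.inv(T@c["mount"])
for p in[(.4523,-.2711,.187),(.468,-.3483,.187),(.4605,-.3103,.187)]:
    print(cv2.projectPoints(np.array([p]),cv2.Rodrigues(W[:3,:3])[0],W[:3,3],c["mtx"],c["distortion"])[0].ravel())
E
```

```text
time_s: 1.6
tcp_pos: [0.4601, -0.3119, 0.2454]
eef_rot: [180.0, 0.0, -78.6]
contact_force: [-0.1, 0.5, 0.2]
gripper_width: 0.07
gripper_force: 0.0
[ 0.46011744 -0.31193108  0.24541271] [ 1.79977550e+02  6.94333284e-03 -7.85927881e+01] [-1.39486122e+01  9.38215314e+00 -1.45295069e+01  3.65255169e-03
 -6.61116011e+01  2.53543457e+01] [-0.13781893  0.47792613  0.19905667]
[316.88469464 325.38630605]
[316.77752805 208.01139519]
[316.47939261 268.68787582]
```

View pics/w1.png

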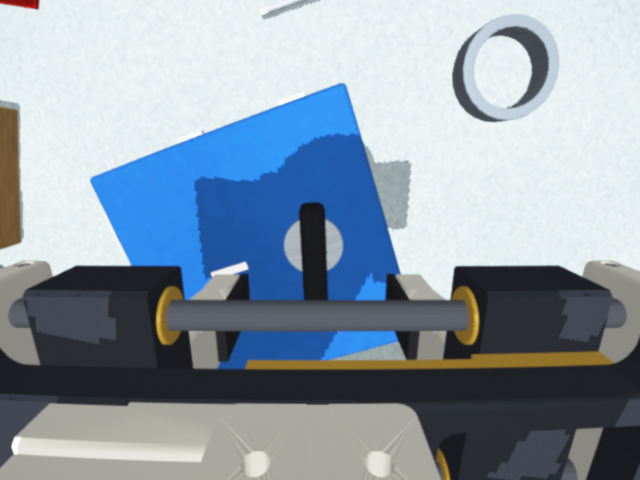

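The bar is nearly vertical in the wrist view, from (312,203) to (315,297), between the fingers. That puts it about 2 mm off along tool −y. I'll descend and grip.

```bash
python3 -m pendant '[[0,-2,8,0,0,0],[0,-2,24,0,0,0],[0,-2,44,0,0,0],[0,-2,60,0,0,0],[0,-2,67,0,0,0],[0,-2,67,0,0,0]]' 70 && python3 -m pendant '[[0,0,0,0,0,0],[0,0,0,0,0,0],[0,0,0,0,0,0],[0,0,0,0,0,0],[0,0,0,0,0,0],[0,0,0,0,0,0]]' 0 50
```

```text
time_s: 2.4
tcp_pos: [0.4623, -0.311, 0.178]
eef_rot: [179.9, 0.0, -78.5]
contact_force: [0.3, -0.0, 0.4]
gripper_width: 0.0701
gripper_force: 0.0
time_s: 3.15
tcp_pos: [0.4623, -0.311, 0.1786]
eef_rot: [180.0, 0.0, -78.5]
contact_force: [-1.2, -0.9, 1.7]
gripper_width: 0.0166
gripper_force: 50.0
```

Gripped with 16.6 mm between the fingers. Turning the first half clockwise (+wz).

```bash
python3 -m pendant '[[0,0,0,0,0,0.04],[0,0,0.5,0,0,0.1],[0,0,1,0,0,0.18],[0,0,1.3,0,0,0.26],[0,0,1.6,0,0,0.34],[0,0,2,0,0,0.42],[0,0,2.3,0,0,0.5],[0,0,2.5,0,0,0.55],[0,0,2.6,0,0,0.6],[0,0,2.6,0,0,0.6]]' && python3 -c "
from plant import r
print(r.get_state()['moment'])"
```

```text
time_s: 4.4
tcp_pos: [0.4624, -0.3114, 0.176]
eef_rot: [-180.0, -0.0, -112.8]
contact_force: [-1.7, -2.3, -1.0]
gripper_width: 0.0166
gripper_force: 50.5
[-1.30700127  0.0471535   0.25242801]
```

```bash
python3 -m pendant '[[0,0,0,0,0,0.04],[0,0,0.5,0,0,0.1],[0,0,1,0,0,0.18],[0,0,1.3,0,0,0.26],[0,0,1.6,0,0,0.34],[0,0,2,0,0,0.42],[0,0,2.3,0,0,0.5],[0,0,2.6,0,0,0.56],[0,0,3,0,0,0.6],[0,0,3,0,0,0.6]]' && python3 -c "
from plant import r
print(r.get_state()['moment'])"
python3 -m pendant '[[0,0,0.2,0,0,0.03],[0,0,0.3,0,0,0.06],[0,0,0.5,0,0,0.09],[0,0,0.5,0,0,0.09]]' && python3 -c "
from plant import r
print(r.get_state()['moment'])"
```

```text
time_s: 5.65
tcp_pos: [0.4623, -0.3119, 0.1735]
eef_rot: [-179.9, -0.1, -147.2]
contact_force: [-3.8, -5.0, 1.2]
gripper_width: 0.0169
gripper_force: 50.2
[-2.26333833  0.54754274  0.26734416]
time_s: 6.15
tcp_pos: [0.4623, -0.312, 0.1732]
eef_rot: [-179.9, -0.1, -152.3]
contact_force: [-4.4, -5.0, 2.7]
gripper_width: 0.0167
gripper_force: 50.3
[-2.34984006  0.74104302  0.424053  ]
```

```bash
python3 -m pendant '[[0,0,0,0,0,0.02],[0,0,0,0,0,0.04],[0,0,0,0,0,0.05],[0,0,0,0,0,0.05]]' && python3 -c "
from plant import r
print(r.get_state()['moment'])"
```

```text
time_s: 6.65
tcp_pos: [0.4621, -0.3121, 0.1732]
eef_rot: [-179.9, -0.1, -155.1]
contact_force: [-5.6, -6.2, 2.4]
gripper_width: 0.0172
gripper_force: 51.1
[-2.49176061  1.0836199   0.69330745]
```

The moment jumped to 0.69 N m, so the handle is at its stop. Release, rise and check.

```bash
python3 -m pendant '[[0,0,0,0,0,0],[0,0,0,0,0,0],[0,0,0,0,0,0],[0,0,0,0,0,0],[0,0,0,0,0,0],[0,0,-10,0,0,0],[0,0,-30,0,0,0],[0,0,-60,0,0,0],[0,0,-95,0,0,0],[-40,0,-120,0,0,0],[-90,0,-125,0,0,0],[-130,0,-125,0,0,0],[-150,0,-125,0,0,0],[-150,0,-125,0,0,0]]' 70 && python3 - <<'E'
from h import *
a=r.capture("top");cv2.imwrite("pics/t2.png",a[:,:,::-1])
cv2.imwrite("pics/w2.png",r.capture("wrist")[:,:,::-1])
E
```

```text
time_s: 8.4
tcp_pos: [0.5994, -0.2476, 0.2971]
eef_rot: [180.0, -0.0, -155.2]
contact_force: [-0.8, 1.2, -0.0]
gripper_width: 0.0698
gripper_force: 0.0
```

View pics/w2.png

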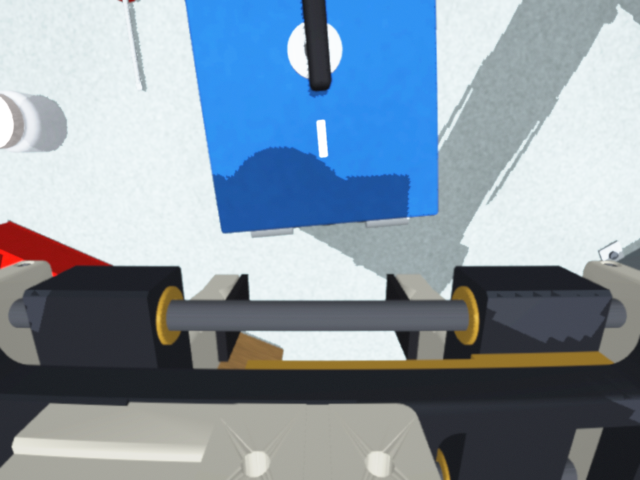

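View pics/t2.png

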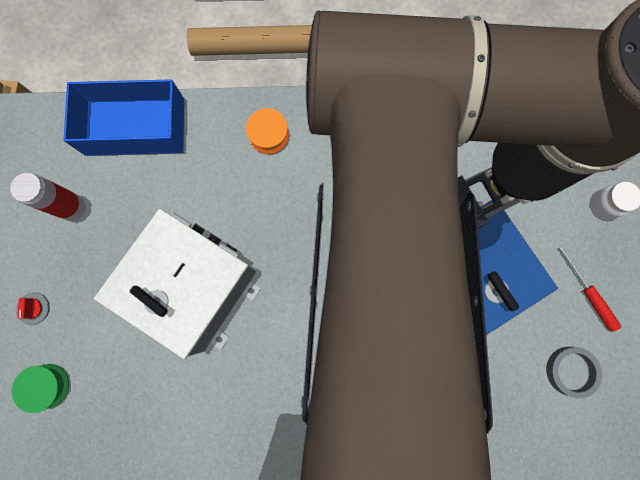

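The bar's end at (319,88) lines up with the white mark at (321,138) and is parallel to it, so the handle is at its stop. The white box's handle hasn't moved, and the gripper is clear of everything.

```bash
python3 -c "
from plant import r
print(r.close_job())"
```

```text
the job is handed in; nothing more can be done
None
```

I turned the blue-doored box's handle clockwise to its stop, where it lines up with the white mark, then let go, moved clear and handed the job in at about 8.5 s; the white-doored box was never touched (hand-in returned no verdict).

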